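# Put the water-jar lid to bed, hollow side down

## Robot

A 6-joint arm with a two-finger parallel gripper is mounted at the origin on the work surface. World frame = base frame: x ahead of the robot, y to its left, z up, the work surface at z = 0. Lengths are in m, angles in rad, forces in N, time in s.
With the tool pointing down it reaches from about 0.325 to 0.9 m from the base axis. Payload 6.1 kg.
Tool frame: the origin (TCP) lies at the very end of the fingers, on their centre line; the grasp point (between the pads) lies 19 mm behind it; x points along the fingers, y is the direction in which the jaws open and shut, and the axes are right-handed (so a half turn about x gives the same grasp; the last joint's range is limited). The gripper opens to 85 mm and grips with 20 to 120 N. Pads are 22 mm wide; open, the fingers measure 114 mm over their backs; the gripper's body (76 mm by 85 mm) begins 54 mm behind the grasp point. The pads swing forward as they close: fully open they stand 13 mm farther back than shut.
Start: joints at [-0.126, 0.22, 1.526, -0, 1.395, -0.126], TCP at [0.625, -0, 0.231] pointing down, gripper open.
Joint ranges: [-2.98, 2.98], [-0.91, 2.08], [0.09, 2.57], [-1.24, 4.39], [0.2, 2.65], [-2.68, 2.68]. Speed limits (rad/s): [2.57, 2.57, 3.01, 3.14, 3.14, 3.14].

## Interface

Orientations are given as [roll, pitch, yaw] about the fixed x, y, z axes, in that order (R = Rz(yaw) Ry(pitch) Rx(roll)).
In Python, from rig import read_state, grab_frame, finish_job gives the robot as it stands. The module is installed in compiled form; this text tells all that it offers.
- The arm moves only by the tool step_arm, never from a script. Its argument "plan" is a list that holds one entry, the list of rows, each a list of 7 numbers: the finger opening in m, from 0 to 0.0854, then the shift along the tool's x, y, z in m, then the turn, a rotation vector about the tool's x, y, z in rad. A call has exactly 5 rows; each row is the pose to reach, as a shift and turn from the pose commanded when the call began, along the tool's axes at that moment; what a row does not reach only later rows make up. A row lasts 1/10 s, in which the tool goes at most 50 mm and 8.59 degrees, less where a joint would pass 70% of its speed; a pose out of reach is approached as far as the arm can. A call with a gripper value outside its range is refused whole. The fingers move at their own pace and stop on an object; the grip force is fixed at half the most. Time passes only in rows, so rows that repeat a pose let the fingers close, or fill a call up. It gives the time, the measured TCP pose, the force and the opening at its end, in the units of the state.
- read_state(): the state, without advancing time (a new reading comes with each control period).
- grab_frame(name): name is "scene" or "side" or "wrist"; returns a dict with "frame" (480x640x3 uint8, red, green, blue), "fovy" (degrees; the focal length in pixels is half the picture's height over the tangent of half this angle, whatever the lens; pixels are square), "cx", "cy" (the principal point, pixels), "R" (3x3) and "t" (3): a world point X has camera coordinates R X + t. Camera axes: x right, y down, z forward; pixel columns grow to the right and rows downward; lengths in m; the calibration is good to about 2 mm. A picture is of the moment at which its call begins. There is no depth.
- finish_job(): hands the job in, once; it reports no verdict.
The state is a dict: "t": time; "joint_positions": joint angles; "joint_vel": joint speeds; "tau": joint torques, N m; "eef_pos": TCP position; "ee_rot": TCP orientation; "wrist_force": force on the tool from outside, world axes, zero at the start; "wrist_torque": the same for the moment, N m; "grip_width": finger opening in m.
Only numpy, scipy, OpenCV 4.12 (cv2) and the standard library are available. Lean on these libraries where they do the work, as an engineer would, in place of code of your own. Each camera call takes 0.05 s, during which the arm holds its last target. There are 200 camera calls.

## Task

The eight-sided wooden lid of the water jar has been left standing on its edge on the keeping board. Tip it over so that its hollow side faces down, then, without ever lifting it clear of the board, slide it into the board's well so that its leading edge tucks under the lip and the whole lid lies flat on the bottom of the well. Push and press gently, stopping when it meets the end wall or the floor: the lid must not be forced. Leave the other utensils where they stand and let go of everything.

Things in the scene. Friction and masses are not known exactly. Their poses are not given: they have to be found in the camera images.
- board: The keeping board: fixed wooden slab, 300 mm (its x) by 500 mm (its y), 30 mm thick. Origin: centre of its underside, z up; top face at z = 30 mm. A well is sunk in its top near the -y end (see point well), with a lip over the well's end (see point lip). The +y half of the top is clear but for the lid.
- well (a point): Centre of the well's floor (board x 0, y -140, z 12 mm), axes of the board. The well is 140 mm in x, 136 mm in y (board y -72 to -208), 18 mm deep, walls vertical, floor lined with grey felt. The lip leaves only 116 mm open in y, so the lid cannot go straight down: it comes over the +y edge, dips its leading edge, runs under the lip to the -y end wall and drops its trailing edge last.
- lip (a point): Middle of the lip's free lower edge (board x 0, y -188, z 37 mm), axes of the board. The lip is a fixed bar, board x -75 to +75, y -188 to -240 mm; it overhangs the last 20 mm of the well, underside 7 mm and top 19 mm above the board's top face.
- lid: Loose eight-sided (regular octagon) wooden lid, 120 mm across flats, 130 across corners, 18 thick, about 0.25 kg. It starts standing on one flat edge, any yaw. Origin: middle of that foot edge, 60 mm below the lid's centre; z from foot to opposite edge. +x is square to the lid, out of its hollow side (an 8 mm wide, 10 mm high rim round a hollow); x must finally point straight down.
- lid_top (a point): Centre of the lid's other, plain flat face: 60 mm along the lid's z and 9 mm along its -x from its origin. With the lid lying hollow side down this is its middle seen from above, 18 mm over what it lies on. Pushed some 90 mm above its foot from the plain side, the standing lid tips after about 20 mm of push and falls hollow side down, its middle then about 60 mm from where it stood.
- incense_box: Bystander on the board beside the well's +x side: round black clamshell incense box, 68 mm across, 36 mm high. Origin: centre of underside.
- lid_rest: Bystander on the board beside the well's -x side: bamboo tube 54 mm across, 55 mm high. Origin: centre of underside.
- waste_bowl: Bystander: bronze (dull yellow metal) waste bowl, 150 mm across, 75 mm high, standing right of the board. Origin: centre of underside.
- tea_bowl: Bystander: brown tea bowl, 120 mm across, 78 mm high, left of the board. Origin: centre of underside.
- tea_caddy: Bystander: black round tea caddy, 68 mm across, 72 mm high, front left. Origin: centre of underside.
- whisk_stand: Bystander: white turned whisk stand, 60 mm across, 68 mm high, front right. Origin: centre of underside.
Mind the look-alikes: they are no part of the job. There is more than one size of the lid; the job needs the middle-sized.

How it is judged:
At the end, for the whole second after the job is handed in: The lid lies at rest in the well with its hollow side down, flat to within 0.06 rad (3.5 degrees), its plain face 14 to 20.5 mm above the well's floor (flush with the board) and its centre within 16 mm of the well's centre in plan (angle between lid's own x axis and vertical above 3.08 rad and z of lid_top in the frame of well between 0.014 and 0.0205 m and horizontal distance between lid_top and well below 0.016 m and linear speed of lid below 0.01 m/s and angular speed of lid below 0.1 rad/s); the robot touches nothing.
It fails at once if the lid is lifted clear of the board (its middle over 125 mm above the shelf, or over 90 mm when it is within 30 degrees of lying hollow side down) (height (world z) of lid_top above 0.125 m or (angle between lid's own x axis and vertical above 2.62 rad and height (world z) of lid_top above 0.09 m)).
It fails at once if the lid is forced: the fingers bear on it with over 80 N (contact force between the fingers and lid above 80 N).
It fails at once if another utensil is shifted by more than 20 mm (distance of any of incense_box, lid_rest, waste_bowl, tea_bowl, tea_caddy, whisk_stand from where it was at the start of the episode above 0.02 m).
It also fails if it takes over 72 s, if anything falls off the work surface, if the arm or the gripper's body presses on something with over 40 N, if the wrist force passes 120 N, or if a joint passes its speed limit or range.

## Working session

There is one attempt and no reset: what is moved stays moved. The work goes in short steps, Python scripts to look and compute and a tool call to move; the robot and the scene stay as the last step left them, time stands still between calls to the robot, and variables do not carry over. Pictures are saved under pics/ and viewed, about 8 in all and at most 12, crops included, and the job is handed in when it is done.

Besides the shell and the picture viewer there is one more tool, called in YAML: its name, and indented under it one key for each argument. step_arm: Moves the arm, as the interface text tells. Its arguments: {"type":"object","properties":{"plan":{"type":"array"}},"required":["plan"]}

```bash
mkdir -p pics
cat > h.py <<'E'
import numpy as np,cv2,json
from rig import read_state,grab_frame,finish_job
from scipy.spatial.transform import Rotation as Ro
def shot(n,f):
    d=grab_frame(n); cv2.imwrite('pics/'+f,cv2.cvtColor(d['frame'],cv2.COLOR_RGB2BGR)); return d
def ray(d,u,v,z):
    f=d['frame'].shape[0]/2/np.tan(np.radians(d['fovy'])/2)
    R=np.array(d['R']);t=np.array(d['t']);c=-R.T@t
    r=R.T@np.array([(u-d['cx'])/f,(v-d['cy'])/f,1]); return c+r*(z-c[2])/r[2]
def proj(d,X):
    f=d['frame'].shape[0]/2/np.tan(np.radians(d['fovy'])/2)
    p=np.array(d['R'])@np.array(X)+np.array(d['t']); return p[:2]/p[2]*f+[d['cx'],d['cy']]
E
python3 - <<'E'
from h import *
import pickle
D={n:shot(n,n+'0.png') for n in('scene','side')}
pickle.dump(D,open('d0.pkl','wb'))
cv2.imwrite('pics/both.png',0*np.zeros((1,1)))
for n in D: print(n,D[n]['fovy'],-np.array(D[n]['R']).T@np.array(D[n]['t']))
s=read_state();print(s['t'],s['eef_pos'],s['ee_rot'])
E
```

```text
scene 50.078384240428896 [ 1.10053049 -0.81052589  1.15517822]
side 43.9467059706028 [ 0.0657593  -0.84088359  1.180083  ]
0.1 [6.24440004e-01 5.18389349e-05 2.30300651e-01] [-1.66961337  1.56900676  3.04275823][ WARN:0@5.660] global loadsave.cpp:1063 imwrite_ Unsupported depth image for selected encoder is fallbacked to CV_8U.
```

View pics/scene0.png

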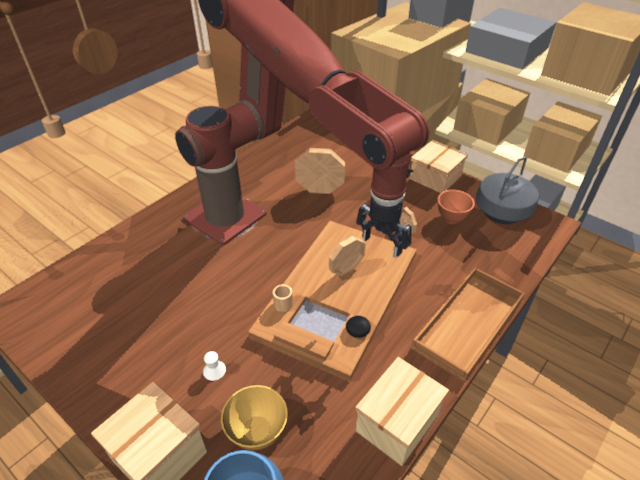

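View pics/side0.png

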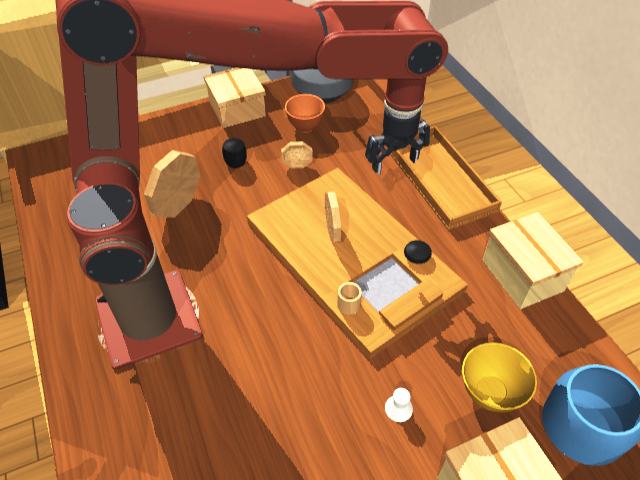

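The lid stands mid-board (scene ~347,256; side ~333,217). The well is nearer the camera, and the big and small look-alikes are off the board. I'll zoom in to find which face is hollow and where the edges are.

Run:
```python
from h import *
a=cv2.imread('pics/scene0.png')[215:380,240:430]; b=cv2.imread('pics/side0.png')[160:360,240:475]
a=cv2.resize(a,None,fx=3,fy=3,interpolation=cv2.INTER_CUBIC); 
a=a[:,:]
c=cv2.imread('pics/scene0.png')[230:282,320:373];c=cv2.resize(c,(230,230),interpolation=cv2.INTER_CUBIC)
d=cv2.imread('pics/side0.png')[185:247,310:355];d=cv2.resize(d,(230,317),interpolation=cv2.INTER_CUBIC)
o=np.zeros((600,800,3),np.uint8);o[:495,:570]=a;o[:230,570:]=c;o[235:552,570:]=d
cv2.imwrite('pics/z1.png',o)
cv2.imwrite('pics/z2.png',cv2.resize(b,None,fx=3,fy=3,interpolation=cv2.INTER_CUBIC))
```

```text
(no output)
```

View pics/z1.png

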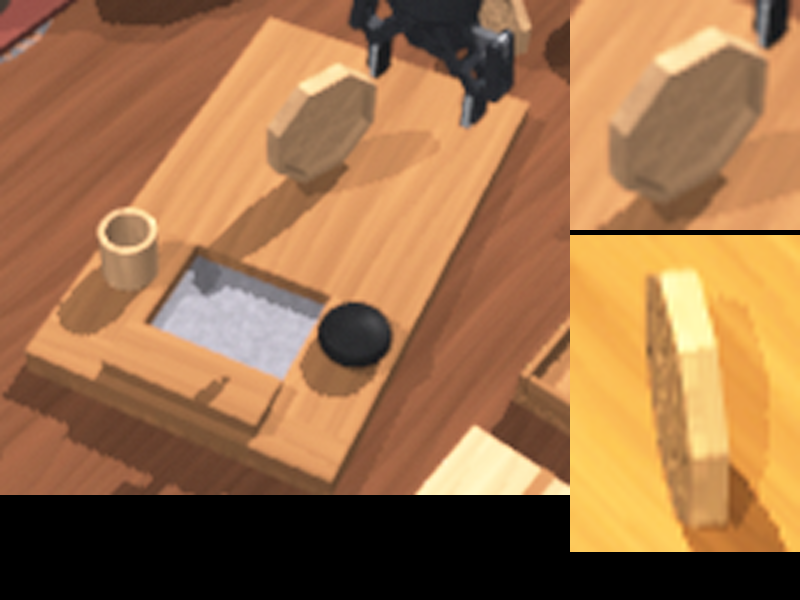

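View pics/z2.png

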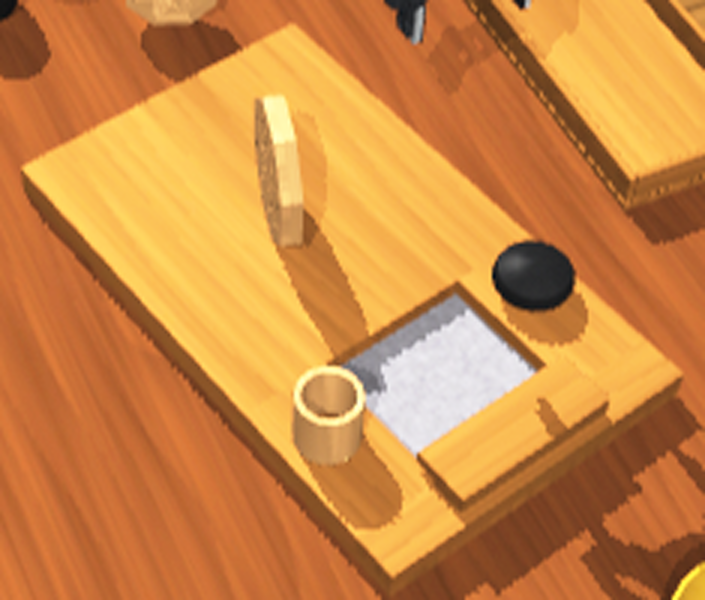

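Run:
```python
from h import *
import pickle
D=pickle.load(open('d0.pkl','rb'))
S=np.array([[270,17],[528,102],[333,478],[28,352]])/3+[240,215]
T=np.array([[292,25],[24,172],[393,580],[681,375]])/3+[240,160]
for n,P in(('scene',S),('side',T)):
    W=np.array([ray(D[n],u,v,.03) for u,v in P]);print(n,W.round(4)[:,:2].tolist())
    print(np.linalg.norm(W-np.roll(W,1,0),axis=1).round(3))
# lid vertices in zooms
def s(p):return np.array([320+p[0]*53/230,230+p[1]*52/230])
def q(p):return np.array([310+p[0]*45/230,185+p[1]*62/317])
# top edge at z=.15 (upper), foot near z=.03
for n,f,L in(('scene',s,{'topL(105?)':(85,70,.15),'topR':(150,28,.15),'footL':(55,188,.03),'footR':(110,198,.03)}),
 ('side',q,{'upL':(110,110,.115),'upR':(145,115,.115),'loL':(120,225,.065),'loR':(155,220,.065),'footL':(118,287,.03),'footR':(155,290,.03)})):
    for k,(x,y,z) in L.items(): print(n,k,f((x,y)).round(1),ray(D[n],*f((x,y)),z).round(4))
d=shot('wrist','w0.png');pickle.dump(d,open('w0.pkl','wb'))
```

```text
scene [[0.3123, 0.1853], [0.6021, 0.2532], [0.7162, -0.2303], [0.4292, -0.3018]]
[0.501 0.298 0.497 0.296]
side [[0.6015, 0.2479], [0.3124, 0.176], [0.4237, -0.3064], [0.7133, -0.2367]]
[0.497 0.298 0.495 0.298]
scene topL(105?) [339.6 245.8] [0.4837 0.0138 0.15  ]
scene topR [354.6 236.3] [0.4926 0.0716 0.15  ]
scene footL [332.7 272.5] [0.4646 0.0098 0.03  ]
scene footR [345.3 274.8] [0.4992 0.0267 0.03  ]
side upL [331.5 206.5] [0.4923 0.0515 0.115 ]
side upR [338.4 207.5] [0.5061 0.0418 0.115 ]
side loL [333.5 229. ] [0.4851 0.0226 0.065 ]
side loR [340.3 228. ] [0.502  0.0186 0.065 ]
side footL [333.1 241.1] [0.4806 0.0137 0.03  ]
side footR [340.3 241.7] [0.4964 0.0046 0.03  ]
```

View pics/w0.png

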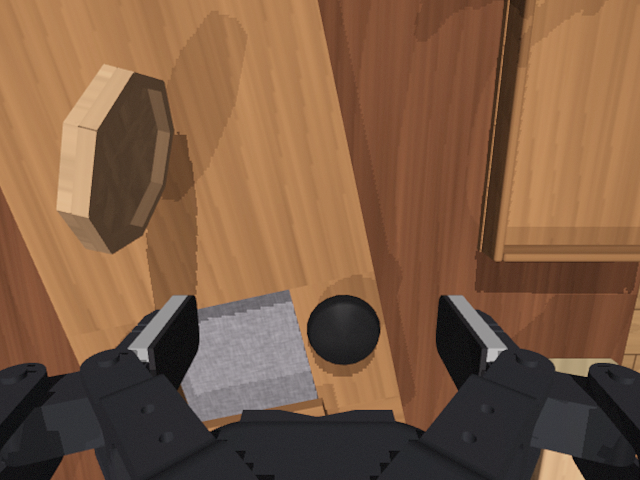

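Run:
```python
from h import *
import pickle
d=pickle.load(open('w0.pkl','rb'))
W=(np.array([[0.3123,0.1853],[0.6021,0.2532],[0.7162,-0.2303],[0.4292,-0.3018]])+np.array([[0.3124,0.176],[0.6015,0.2479],[0.7133,-0.2367],[0.4237,-0.3064]]))/2
c=W.mean(0); x=W[1]-W[0]+W[2]-W[3];yw=np.arctan2(x[1],x[0]);B=np.array([[np.cos(yw),-np.sin(yw)],[np.sin(yw),np.cos(yw)]])
print('board',c,yw,'well',c+B@[0,-.14])
for u,v in [(66,122),(57,208),(97,128),(90,217)]:
    p=ray(d,u,v,.15)[:2]; print(u,v,p.round(4),'board',(B.T@(p-c)).round(4))
for u,v in [(293,290),(198,312),(317,397)]:
    p=ray(d,u,v,.03)[:2];print('well',(B.T@(p-c)).round(4), (B.T@(ray(d,u,v,.012)[:2]-c)).round(4))
s=read_state();R=Ro.from_euler('xyz',s['ee_rot']).as_matrix();print(R.round(3))
print('cam',-np.array(d['R']).T@d['t'])
print('cam in tool',R.T@(-np.array(d['R']).T@d['t']-s['eef_pos']))
```

```text
board [ 0.5138375 -0.0266   ] 0.23855411354232112 well [ 0.54691921 -0.16263529]
66 122 [0.4906 0.0679] board [-0.0003  0.0973]
57 208 [0.4776 0.0208] board [-0.024   0.0547]
97 128 [0.5068 0.0647] board [0.0147 0.0904]
90 217 [0.4955 0.0156] board [-0.0078  0.0453]
well [ 0.0734 -0.0739] [ 0.0704 -0.0811]
well [-0.0191 -0.0744] [-0.027  -0.0817]
well [ 0.0676 -0.1915] [ 0.0643 -0.2049]
[[-0.002  1.    -0.   ]
 [ 0.    -0.    -1.   ]
 [-1.    -0.002 -0.   ]]
cam [0.62586408 0.06629398 0.37163882]
cam in tool [-0.14118483  0.00112066 -0.06627084]
```

step_arm:
  plan:
    - [[0, 0, -0.04, -0.012, 0.06, 0, 0], [0, 0, -0.08, -0.024, 0.12, 0, 0], [0, 0.01, -0.12, -0.036, 0.18, 0, 0], [0, 0.01, -0.16, -0.048, 0.255, 0, 0], [0, 0.02, -0.179, -0.055, 0.255, 0, 0]]

```text
t: 0.65
eef_pos: [0.4437, 0.0558, 0.2114]
ee_rot: [2.541, 1.57, 0.714]
wrist_force: [0.5, -0.5, 0.4]
grip_width: 0.0124
```

step_arm:
  plan:
    - [[0, 0, 0, 0, 0, 0, 0], [0, 0.03, 0, 0, 0, 0, 0], [0, 0.06, 0, 0, 0, 0, 0], [0, 0.085, 0, 0, 0, 0, 0], [0, 0.098, 0, 0, 0, 0, 0]]

```text
t: 1.15
eef_pos: [0.4455, 0.0547, 0.1113]
ee_rot: [-1.326, 1.568, 3.131]
wrist_force: [-0.2, -0.8, -0.2]
grip_width: -0.0
```

Run:
```python
from h import *
a=shot('side','s1.png');shot('scene','c1.png');shot('wrist','w1.png')
A=cv2.imread('pics/s1.png')[130:290,230:430];B=cv2.imread('pics/w1.png')
o=np.zeros((600,800,3),np.uint8);o[:320,:400]=cv2.resize(A,(400,320));o[:300,400:]=cv2.resize(B,(400,300));o[320:600,:400]=cv2.resize(cv2.imread('pics/c1.png')[190:330,250:450],(400,280))
cv2.imwrite('pics/o1.png',o);s=read_state();print(s['t'],s['eef_pos'],s['ee_rot'],s['wrist_force'])
```

```text
1.3 [0.44619271 0.05479118 0.11310026] [-1.33363679  1.56951911  3.12355743] [ 0.29764422  0.04548751 -0.04440571]
```

View pics/o1.png

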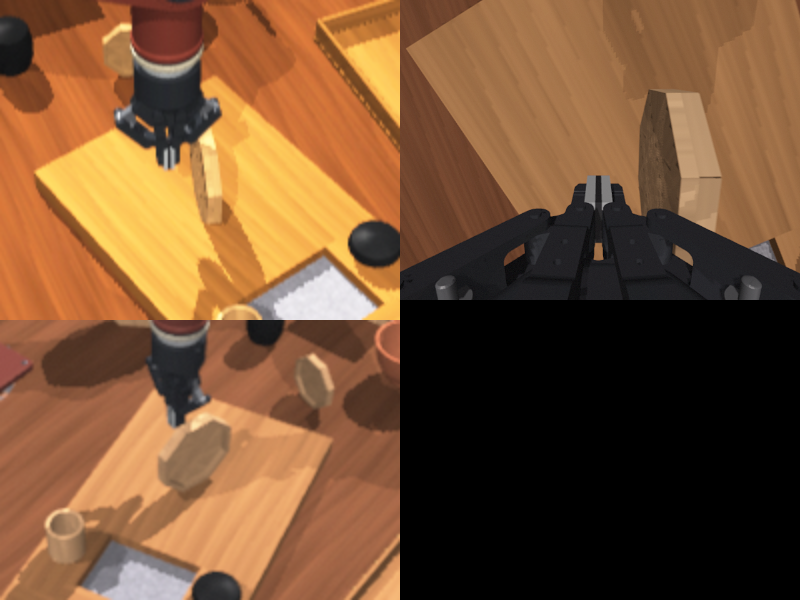

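The lid still stands and its hollow side faces away from the fingers. The wide knuckles could catch the lid's top, so I'll go up, turn the tool 90° and come back down.

step_arm:
  plan:
    - [[0, -0.05, 0, 0, 0, 0, 0], [0, -0.05, 0, 0, -0.14, 0, 0], [0, -0.05, 0, 0, -0.28, 0, 0], [0, -0.05, 0, 0, -0.42, 0, 0], [0, -0.05, 0, 0, -0.56, 0, 0]]

```text
t: 1.8
eef_pos: [0.4476, 0.0548, 0.1656]
ee_rot: [1.196, 1.567, -0.064]
wrist_force: [-1.1, -0.1, -0.1]
grip_width: 0.0001
```

step_arm:
  plan:
    - [[0, 0, 0, 0, -0.14, 0, 0], [0, 0, 0, 0, -0.28, 0, 0], [0, 0, 0, 0, -0.42, 0, 0], [0, 0, 0, 0, -0.56, 0, 0], [0, 0, 0, 0, -0.7, 0, 0]]

```text
t: 2.3
eef_pos: [0.4475, 0.0548, 0.1655]
ee_rot: [0.503, 1.567, -0.057]
wrist_force: [-0.3, -0.5, -0.3]
grip_width: -0.0003
```

step_arm:
  plan:
    - [[0, 0, 0, 0, -0.14, 0, 0], [0, 0, 0, 0, -0.31, 0, 0], [0, 0, 0, 0, -0.31, 0, 0], [0, 0.03, 0, 0, -0.31, 0, 0], [0, 0.044, 0, 0, -0.31, 0, 0]]

```text
t: 2.8
eef_pos: [0.4464, 0.0549, 0.1192]
ee_rot: [0.197, 1.57, -0.063]
wrist_force: [-0.5, 0.7, -0.1]
grip_width: -0.0
```

Run:
```python
from h import *
s=read_state();R=Ro.from_euler('xyz',s['ee_rot']).as_matrix();print(s['t'],s['eef_pos'],s['joint_positions'],R.round(3))
n=np.array([.967,-.252]);print('n,lateral',(np.array(s['eef_pos'][:2])-[.4926,.0423])@n,(np.array(s['eef_pos'][:2])-[.4926,.0423])@[.252,.967])
```

```text
2.8 [0.44638825 0.05491798 0.11919004] [-5.32449484e-02 -9.27145668e-02  2.07656046e+00 -1.03431630e-05
  1.15674583e+00 -1.36457147e+00] [[ 0.001  0.257  0.967]
 [-0.     0.967 -0.257]
 [-1.     0.     0.001]]
n,lateral -0.04786648793037972 0.0005562229397332887
```

step_arm:
  plan:
    - [[0, 0, 0, 0.01, 0, 0, 0], [0, 0, 0, 0.018, 0, 0, 0], [0, 0, 0, 0.024, 0, 0, 0], [0, 0, 0, 0.028, 0, 0, 0], [0, 0, 0, 0.032, 0, 0, 0]]

```text
t: 3.3
eef_pos: [0.4779, 0.0467, 0.12]
ee_rot: [0.206, 1.57, -0.051]
wrist_force: [-0.1, -0.8, 0.1]
grip_width: 0.0
```

step_arm:
  plan:
    - [[0, 0, 0, 0.004, 0, 0, 0], [0, 0, 0, 0.008, 0, 0, 0], [0, 0, 0, 0.012, 0, 0, 0], [0, 0, 0, 0.016, 0, 0, 0], [0, 0, 0, 0.02, 0, 0, 0]]

```text
t: 3.8
eef_pos: [0.4966, 0.0418, 0.1193]
ee_rot: [-2.737, 1.571, -2.993]
wrist_force: [0.4, -0.0, -0.4]
grip_width: 0.0001
```

step_arm:
  plan:
    - [[0, 0, 0, 0.004, 0, 0, 0], [0, 0, 0, 0.008, 0, 0, 0], [0, 0, 0, 0.008, 0, 0, 0], [0, 0, 0, 0.008, 0, 0, 0], [0, -0.01, 0, 0.008, 0, 0, 0]]

```text
t: 4.3
eef_pos: [0.5027, 0.0399, 0.1282]
ee_rot: [-2.958, 1.567, 3.069]
wrist_force: [-0.7, 0.4, -1.2]
grip_width: 0.0
```

Run:
```python
from h import *
import pickle
D={n:shot(n,n+'2.png') for n in('scene','side','wrist')};pickle.dump(D,open('d2.pkl','wb'))
o=np.zeros((600,800,3),np.uint8);o[:320,:400]=cv2.resize(cv2.imread('pics/side2.png')[130:290,230:430],(400,320));o[:300,400:]=cv2.resize(cv2.imread('pics/wrist2.png'),(400,300));o[320:600,:400]=cv2.resize(cv2.imread('pics/scene2.png')[210:350,250:450],(400,280))
cv2.imwrite('pics/o2.png',o)
```

```text
(no output)
```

View pics/o2.png

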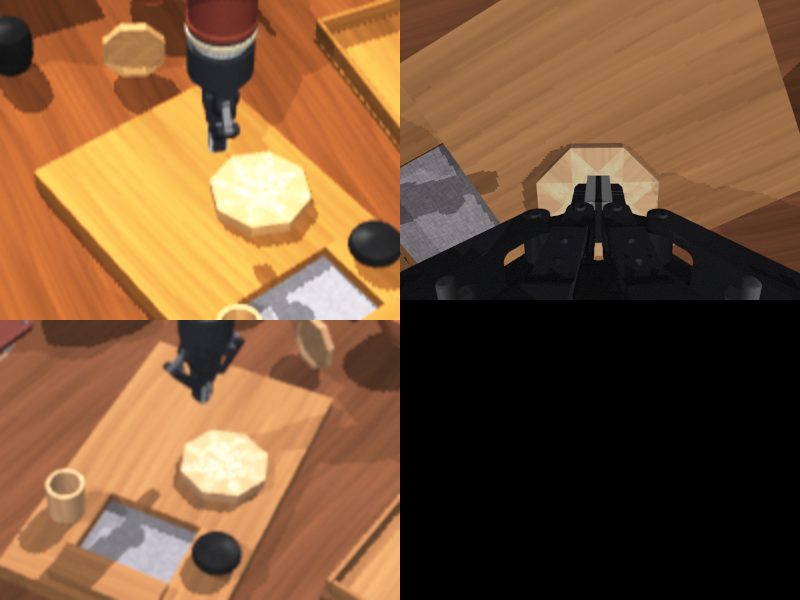

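The lid lies hollow side down on the board, with its centre at about scene (362,281) and side (360,225). Next I'll measure it.

```bash
cat >> h.py <<'E'
C0=np.array([.5138,-.0266]);YW=.2386;B=np.array([[np.cos(YW),-np.sin(YW)],[np.sin(YW),np.cos(YW)]])
def tob(p):return B.T@(np.array(p)[:2]-C0)
def tow(p):return C0+B@np.array(p)
def lidtop(d,z,guess,r=40):
    g=proj(d,[*guess,z]).astype(int)
    im=cv2.cvtColor(d['frame'],cv2.COLOR_RGB2HSV)
    x0,y0=g-r;c=d['frame'][y0:y0+2*r,x0:x0+2*r].astype(int)
    k=d['frame'][g[1]-3:g[1]+4,g[0]-3:g[0]+4].reshape(-1,3).mean(0)
    m=((c[...,2]/k[2]>.72)&(c[...,0]/k[0]>.8)&(c[...,2]/(c[...,0]+1)>.8*k[2]/k[0])).astype(np.uint8)
    m=cv2.morphologyEx(m,cv2.MORPH_OPEN,np.ones((3,3)))
    n,l,s,ct=cv2.connectedComponentsWithStats(m);i=l[r,r] or 1+s[1:,4].argmax()
    h=cv2.convexHull(np.argwhere(l==i)[:,::-1].astype(np.int32))[:,0]+[x0,y0]
    P=np.array([ray(d,u,v,z)[:2] for u,v in h]);
    M=cv2.moments((P*1e4).astype(np.float32)); c=np.array([M['m10'],M['m01']])/M['m00']/1e4
    return c,M['m00']/1e8,s[i],P
E
python3 - <<'E'
from h import *
import pickle
D=pickle.load(open('d2.pkl','rb'))
for n in('scene','side'):
    c,a,s,P=lidtop(D[n],.048,(.553,.028)); b=np.array([tob(p) for p in P]);print(n,c,tob(c),'area',a,'exp',.01193,s,b.min(0),b.max(0))
s=read_state();R=Ro.from_euler('xyz',s['ee_rot']).as_matrix();print(s['eef_pos'],tob(s['eef_pos']),R.round(3).tolist())
E
```

```text
scene [0.55872776 0.02512276] [0.05587924 0.03963911] area 0.010731844324903284 exp 0.01193 [ 21  27  42  31 886] [-0.00608495 -0.01993179] [0.11797191 0.09649385]
side [0.55920736 0.02402855] [0.05608664 0.03846254] area 0.010805598737641815 exp 0.01193 [  20   24   49   36 1091] [-0.00620488 -0.02238989] [0.11701571 0.09723655]
[0.50481597 0.03978685 0.13051276] [0.00696052 0.06662941] [[0.002, 0.253, 0.967], [-0.0, 0.967, -0.253], [-1.0, 0.0, 0.002]]
```

step_arm:
  plan:
    - [[0, 0, 0.01, 0.03, 0.14, 0, 0], [0, 0, 0.02, 0.06, 0.28, 0, 0], [0, 0, 0.03, 0.095, 0.42, 0, 0], [0, 0, 0.04, 0.13, 0.56, 0, 0], [0, 0, 0.0455, 0.1436, 0.7, 0, 0]]

```text
t: 4.95
eef_pos: [0.6572, 0.0473, 0.1295]
ee_rot: [0.886, 1.569, -0.075]
wrist_force: [-0.5, 0.2, -0.0]
grip_width: 0.0001
```

step_arm:
  plan:
    - [[0, 0, 0, 0, 0.14, 0, 0], [0, 0.01, 0, 0, 0.28, 0, 0], [0, 0.04, 0, 0, 0.373, 0, 0], [0, 0.07, 0, 0, 0.373, 0, 0], [0, 0.092, 0, 0, 0.373, 0, 0]]

```text
t: 5.45
eef_pos: [0.6535, 0.0476, 0.0353]
ee_rot: [-1.862, 1.569, 3.093]
wrist_force: [0.4, 0.3, -0.5]
grip_width: -0.0002
```

Run:
```python
from h import *
s=read_state();R=Ro.from_euler('xyz',s['ee_rot']).as_matrix();print(s['eef_pos'],tob(s['eef_pos']),(B.T@R[:2]).round(3).tolist(),s['joint_positions'].__repr__(),s['wrist_force'])
```

```text
[0.65347356 0.04758763 0.03530188] [0.15325027 0.03907508] [[-0.002, 1.0, 0.003], [0.001, 0.003, -1.0]] array([-4.75593157e-02,  4.88952781e-01,  1.57462304e+00,  2.92639538e-06,
        1.07982307e+00, -2.89480826e-01]) [ 0.39643613  0.3058744  -0.49159654]
```

Aligned to the board. Next I'll push toward -x (tool -y) about 76 mm, with the last part slow.

step_arm:
  plan:
    - [[0, 0, -0.01, 0, 0, 0, 0], [0, 0, -0.018, 0, 0, 0, 0], [0, 0, -0.026, 0, 0, 0, 0], [0, 0, -0.034, 0, 0, 0, 0], [0, 0, -0.042, 0, 0, 0, 0]]

```text
t: 5.95
eef_pos: [0.6145, 0.0372, 0.0392]
ee_rot: [1.287, 1.567, -0.042]
wrist_force: [1.8, 0.5, 1.2]
grip_width: 0.0001
```

step_arm:
  plan:
    - [[0, 0, -0.007, 0, 0, 0, 0], [0, 0, -0.014, 0, 0, 0, 0], [0, 0, -0.021, 0, 0, 0, 0], [0, 0, -0.026, 0, 0, 0, 0], [0, 0, -0.03, 0, 0, 0, 0]]

```text
t: 6.45
eef_pos: [0.586, 0.0301, 0.0389]
ee_rot: [1.289, 1.567, -0.04]
wrist_force: [4.3, 1.2, 6.4]
grip_width: -0.0002
```

Run:
```python
from h import *
s=read_state();print(s['eef_pos'],tob(s['eef_pos']),s['wrist_force'])
for n in('scene','side'):
    d=shot(n,n+'3.png')
    c,a,s,P=lidtop(d,.048,tow((.01,.039))); b=np.array([tob(p) for p in P]);print(n,tob(c),'area',a,b.min(0),b.max(0))
```

```text
[0.58599402 0.03006422 0.03889987] [0.08354091 0.03799639] [4.25645125 1.20778667 6.39179354]
scene [0.00070638 0.03761129] area 0.008241787613329478 [-0.05333994 -0.01820519] [0.06580341 0.09425279]
side [0.00508482 0.0440129 ] area 0.010353624051014278 [-0.05556158 -0.01867636] [0.06471833 0.10409741]
```

step_arm:
  plan:
    - [[0, -0.001, -0.003, 0, 0, 0, 0], [0, -0.001, -0.006, 0, 0, 0, 0], [0, -0.001, -0.006, 0, 0, 0, 0], [0, -0.001, 0.01, 0, 0, 0, 0], [0, -0.045, 0.01, 0, 0, 0, 0]]

```text
t: 7.05
eef_pos: [0.587, 0.0332, 0.0727]
ee_rot: [-1.885, 1.551, 3.069]
wrist_force: [-0.5, 0.8, -0.9]
grip_width: -0.0004
```

step_arm:
  plan:
    - [[0.025, -0.01, -0.02, -0.025, 0, 0, 0], [0.025, -0.01, -0.05, -0.06, 0, 0, 0], [0.025, -0.01, -0.091, -0.1, 0, 0, 0], [0.025, 0.02, -0.091, -0.107, 0, 0, 0], [0.025, 0.042, -0.091, -0.107, 0, 0, 0]]

```text
t: 7.55
eef_pos: [0.4762, 0.116, 0.0385]
ee_rot: [-1.768, 1.567, -3.094]
wrist_force: [0.2, -0.3, -0.8]
grip_width: 0.0248
```

Run:
```python
from h import *
import pickle
s=read_state();print(s['eef_pos'],tob(s['eef_pos']),s['wrist_force'],s['grip_width'])
D={}
for n in('scene','side','wrist'):
    d=D[n]=shot(n,n+'4.png')
    if n=='wrist':break
    c,a,s,P=lidtop(d,.048,tow((.0,.039))); b=np.array([tob(p) for p in P]);print(n,tob(c),'area',a,b.min(0),b.max(0))
pickle.dump(D,open('d4.pkl','wb'))
o=np.zeros((600,800,3),np.uint8);o[:320,:400]=cv2.resize(cv2.imread('pics/side4.png')[140:300,260:460],(400,320));o[:300,400:]=cv2.resize(cv2.imread('pics/wrist4.png'),(400,300));o[320:600,:400]=cv2.resize(cv2.imread('pics/scene4.png')[210:350,250:450],(400,280))
cv2.imwrite('pics/o4.png',o)
```

```text
[0.47619664 0.11595992 0.0384963 ] [-0.00284508  0.14740844] [ 0.15178637 -0.25213956 -0.82241736] 0.024843741788889737
scene [-0.01522643  0.07076387] area 0.01934085863939047 [-0.08525506 -0.02194726] [0.06727469 0.17491135]
side [-0.0002144   0.04197505] area 0.012261855714979581 [-0.06336153 -0.0223288 ] [0.06471833 0.10608153]
```

View pics/o4.png

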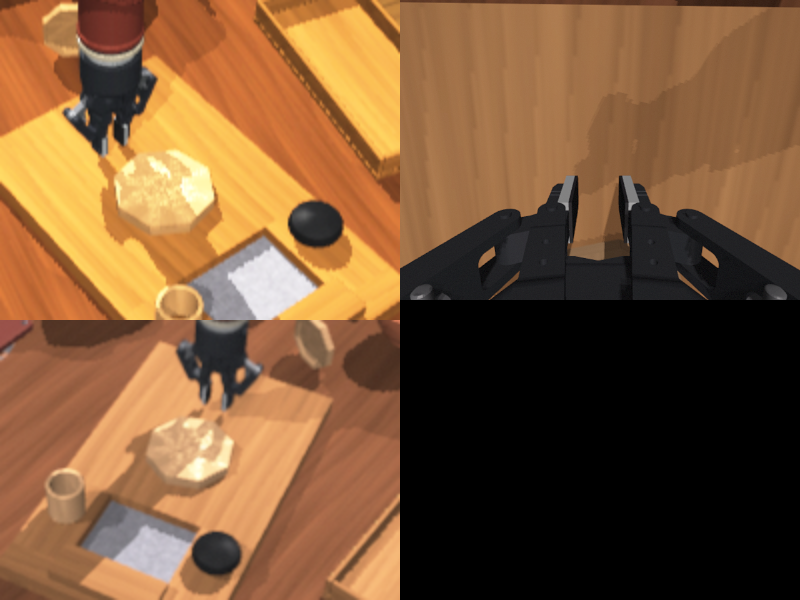

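step_arm:
  plan:
    - [[0.025, 0.002, 0.001, 0.015, 0, 0, 0], [0.025, 0.002, 0.002, 0.028, 0, 0, 0], [0.025, 0.002, 0.003, 0.036, 0, 0, 0], [0.025, 0.002, 0.003, 0.044, 0, 0, 0], [0.025, 0.002, 0.003, 0.052, 0, 0, 0]]

```text
t: 8.2
eef_pos: [0.4964, 0.0642, 0.0389]
ee_rot: [1.937, 1.57, 0.607]
wrist_force: [-1.2, 2.7, 2.1]
grip_width: 0.0254
```

step_arm:
  plan:
    - [[0.025, 0, 0, 0.008, 0, 0, 0], [0.025, 0, 0, 0.016, 0, 0, 0], [0.025, 0, 0, 0.024, 0, 0, 0], [0.025, 0, 0, 0.032, 0, 0, 0], [0.025, 0, 0, 0.04, 0, 0, 0]]

```text
t: 8.7
eef_pos: [0.5054, 0.0256, 0.0383]
ee_rot: [-2.328, 1.571, 2.626]
wrist_force: [-0.5, 2.7, 1.3]
grip_width: 0.0252
```

Run:
```python
from h import *
import pickle
s=read_state();print(s['eef_pos'],tob(s['eef_pos']),s['wrist_force'],s['grip_width'])
R=Ro.from_euler('xyz',s['ee_rot']).as_matrix();print((B.T@R[:2]).round(3).tolist())
D={}
for n in('scene','side'):
    d=D[n]=shot(n,n+'5.png')
    c,a,s,P=lidtop(d,.048,tow((.0,-.02))); b=np.array([tob(p) for p in P]);print(n,tob(c),'area',a,b.min(0),b.max(0))
```

```text
[0.50535581 0.02557699 0.03829748] [0.00412668 0.05269453] [-0.50098747  2.74909301  1.34071012] 0.025166937736032492
[[-0.0, 1.0, 0.004], [0.0, 0.004, -1.0]]
scene [-0.00279449 -0.01182788] area 0.013366697772766249 [-0.06755292 -0.08054885] [0.06470471 0.0599469 ]
side [-0.00138121 -0.01945997] area 0.012058490296832144 [-0.06511927 -0.08299499] [0.06218146 0.04361725]
```

step_arm:
  plan:
    - [[0.025, 0, 0, 0.008, 0, 0, 0], [0.025, 0, 0, 0.016, 0, 0, 0], [0.025, 0, 0, 0.024, 0, 0, 0], [0.025, 0, 0, 0.032, 0, 0, 0], [0.025, 0, 0, 0.04, 0, 0, 0]]

```text
t: 9.3
eef_pos: [0.5149, -0.0135, 0.0382]
ee_rot: [-1.691, 1.57, -3.019]
wrist_force: [0.2, 2.2, -0.1]
grip_width: 0.025
```

step_arm:
  plan:
    - [[0.025, 0, 0, 0.006, 0, 0, 0], [0.025, 0, 0, 0.012, 0, 0, 0], [0.025, 0, 0, 0.018, 0, 0, 0], [0.025, 0, 0, 0.024, 0, 0, 0], [0.025, 0, 0, 0.03, 0, 0, 0]]

```text
t: 9.8
eef_pos: [0.5222, -0.0421, 0.0385]
ee_rot: [2.04, 1.571, 0.711]
wrist_force: [-0.8, 2.6, 2.0]
grip_width: 0.0251
```

Run:
```python
from h import *
s=read_state();print(s['eef_pos'],tob(s['eef_pos']),s['wrist_force'],s['grip_width'])
for n in('scene','side','wrist'): shot(n,n+'6.png')
o=np.zeros((600,800,3),np.uint8);o[:320,:400]=cv2.resize(cv2.imread('pics/side6.png')[200:360,290:490],(400,320));o[:300,400:]=cv2.resize(cv2.imread('pics/wrist6.png'),(400,300));o[320:600,:400]=cv2.resize(cv2.imread('pics/scene6.png')[250:390,240:440],(400,280))
cv2.imwrite('pics/o6.png',o)
```

```text
[ 0.52224808 -0.04213176  0.0384773 ] [ 0.00453793 -0.01708839] [-0.78649773  2.58297996  1.96983816] 0.02512615936469465
```

View pics/o6.png

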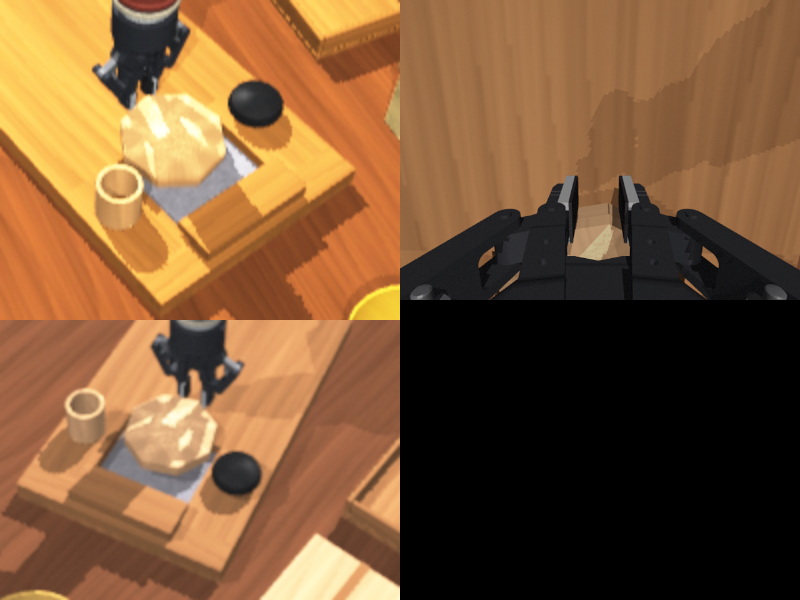

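The leading edge is dipping into the well and the lid clears the lid rest and the box. I'll continue slowly.

step_arm:
  plan:
    - [[0.025, 0, 0, 0.005, 0, 0, 0], [0.025, 0, 0, 0.01, 0, 0, 0], [0.025, 0, 0, 0.015, 0, 0, 0], [0.025, 0, 0, 0.02, 0, 0, 0], [0.025, 0, 0, 0.025, 0, 0, 0]]

```text
t: 10.45
eef_pos: [0.528, -0.0665, 0.0382]
ee_rot: [-2.232, 1.571, 2.723]
wrist_force: [-0.7, 1.5, 0.0]
grip_width: 0.025
```

step_arm:
  plan:
    - [[0.025, 0, 0, 0.004, 0, 0, 0], [0.025, 0, 0, 0.008, 0, 0, 0], [0.025, 0, 0, 0.012, 0, 0, 0], [0.025, 0, 0, 0.016, 0, 0, 0], [0.025, 0, 0, 0.02, 0, 0, 0]]

```text
t: 10.95
eef_pos: [0.5329, -0.0858, 0.0383]
ee_rot: [0.761, 1.571, -0.568]
wrist_force: [-0.4, 0.4, 0.3]
grip_width: 0.0253
```

Run:
```python
from h import *
s=read_state();print(s['eef_pos'],tob(s['eef_pos']),s['wrist_force'],s['grip_width'])
for n in('scene','side','wrist'): shot(n,n+'7.png')
o=np.zeros((600,800,3),np.uint8);o[:320,:400]=cv2.resize(cv2.imread('pics/side7.png')[200:360,290:490],(400,320));o[:300,400:]=cv2.resize(cv2.imread('pics/wrist7.png'),(400,300));o[320:600,:400]=cv2.resize(cv2.imread('pics/scene7.png')[250:390,240:440],(400,280))
cv2.imwrite('pics/o7.png',o)
```

```text
[ 0.53290144 -0.08583462  0.03831607] [ 0.00456063 -0.06207097] [-0.36369434  0.39552862  0.34261966] 0.02528109359372926
```

View pics/o7.png

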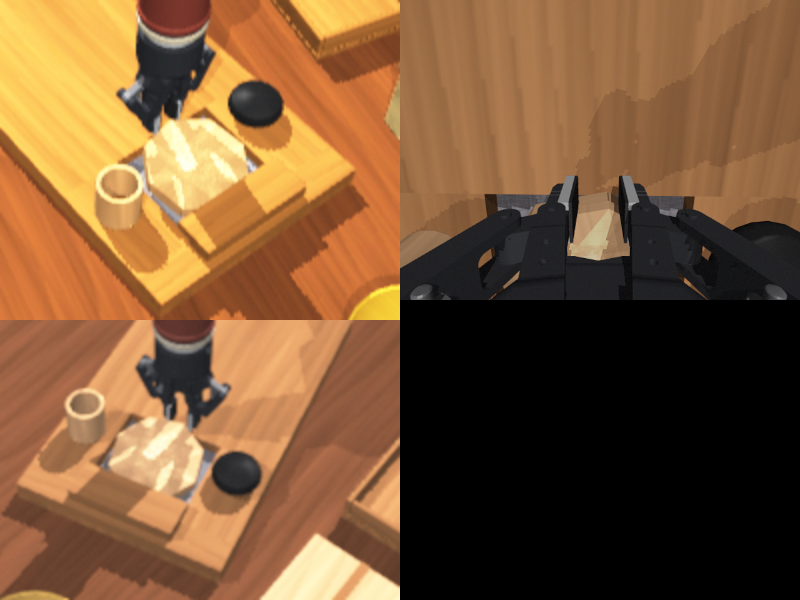

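The lid is under the lip and its trailing edge is at the well's brink. I'll push a few mm more, then back off and measure.

step_arm:
  plan:
    - [[0.025, 0, 0, 0.003, 0, 0, 0], [0.025, 0, 0, 0.006, 0, 0, 0], [0.025, 0, 0, 0.008, 0, 0, 0], [0.025, 0, 0, 0.01, 0, 0, 0], [0.025, 0, 0, 0.01, 0, 0, 0]]

```text
t: 11.6
eef_pos: [0.5354, -0.0956, 0.0384]
ee_rot: [0.673, 1.57, -0.656]
wrist_force: [-0.4, -0.2, 0.2]
grip_width: 0.0248
```

step_arm:
  plan:
    - [[0.025, 0, 0, -0.01, 0, 0, 0], [0.025, -0.02, 0, -0.04, 0, 0, 0], [0, -0.06, 0, -0.08, 0, 0, 0], [0, -0.1, 0, -0.12, 0, 0, 0], [0, -0.1, 0, -0.12, 0, 0, 0]]

```text
t: 12.1
eef_pos: [0.5077, 0.0243, 0.1423]
ee_rot: [1.401, 1.565, 0.075]
wrist_force: [0.6, -0.8, 0.3]
grip_width: 0.0002
```

Run:
```python
from h import *
s=read_state();print(s['eef_pos'],tob(s['eef_pos']),s['wrist_force'],s['t'])
for n in('scene','side','wrist'): shot(n,n+'8.png')
o=np.zeros((600,800,3),np.uint8)
A=cv2.imread('pics/side8.png')[235:335,340:440];o[:400,:400]=cv2.resize(A,(400,400),interpolation=cv2.INTER_CUBIC)
A=cv2.imread('pics/scene8.png')[280:380,260:360];o[:400,400:]=cv2.resize(A,(400,400),interpolation=cv2.INTER_CUBIC)
o[400:,:266]=cv2.resize(cv2.imread('pics/wrist8.png'),(266,200))
cv2.imwrite('pics/o8.png',o)
```

```text
[0.50766952 0.0243066  0.14232109] [0.00607459 0.0509133 ] [ 0.58301946 -0.84054943  0.34460258] 12.1
```

View pics/o8.png

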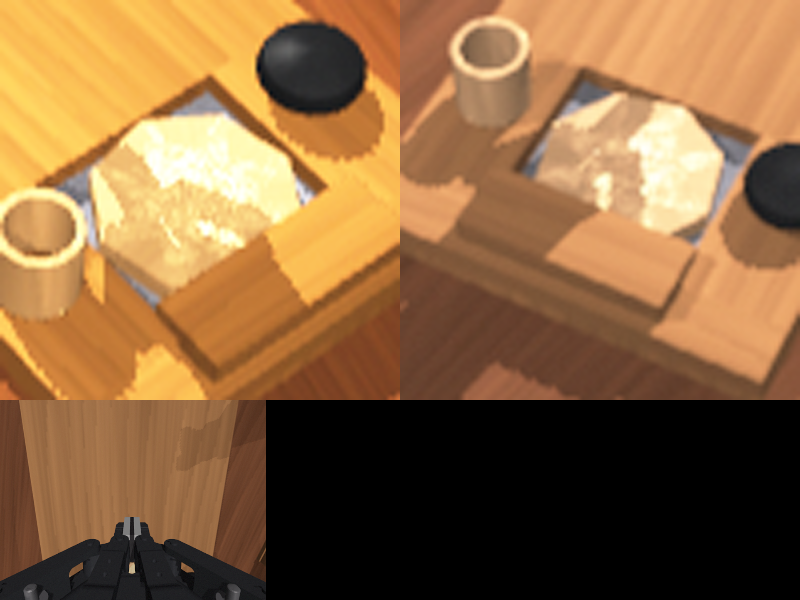

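step_arm:
  plan:
    - [[0, 0, -0.006, 0.04, 0, 0, 0], [0, 0, -0.006, 0.08, 0, 0, 0], [0, 0.02, -0.006, 0.12, 0, 0, 0], [0, 0.06, -0.006, 0.15, 0, 0, 0], [0, 0.09, -0.006, 0.154, 0, 0, 0]]

```text
t: 12.75
eef_pos: [0.5364, -0.134, 0.0447]
ee_rot: [-1.613, 1.569, -2.946]
wrist_force: [-0.5, 0.6, -0.4]
grip_width: 0.0002
```

step_arm:
  plan:
    - [[0, 0.004, 0, 0, 0, 0, 0], [0, 0.008, 0, 0, 0, 0, 0], [0, 0.012, 0, 0, 0, 0, 0], [0, 0.015, 0, 0, 0, 0, 0], [0, 0.018, 0, 0, 0, 0, 0]]

```text
t: 13.25
eef_pos: [0.5385, -0.1295, 0.0315]
ee_rot: [0.942, 1.568, -0.386]
wrist_force: [0.6, 0.1, 0.4]
grip_width: 0.0002
```

Run:
```python
from h import *
import pickle
D=pickle.load(open('d0.pkl','rb'))
def P(d):
    f=240/np.tan(np.radians(d['fovy'])/2);K=np.array([[f,0,d['cx']],[0,f,d['cy']],[0,0,1]]);return K@np.c_[d['R'],d['t']]
a=np.array([[207,113],[92,175],[293,170]],float)/4+[340,235];b=(np.array([[692,108],[545,155],[722,150]],float)-[400,0])/4+[260,280]
X=cv2.triangulatePoints(P(D['side']),P(D['scene']),a.T,b.T);X=(X[:3]/X[3]).T
for x in X: print(tob(x).round(4),x[2].round(4))
def load(n): return dict(D[n],frame=cv2.cvtColor(cv2.imread(f'pics/{n}8.png'),cv2.COLOR_BGR2RGB))
for q in a: print('side@.03',tob(ray(D['side'],*q,.03)).round(4))
for q in b: print('scene@.03',tob(ray(D['scene'],*q,.03)).round(4))
s=read_state();print(s['eef_pos'],tob(s['eef_pos']),s['wrist_force'])
```

```text
[ 0.0287 -0.107 ] 0.0661
[-0.0535 -0.1209] 0.0409
[ 0.0562 -0.1471] 0.0549
side@.03 [ 0.0469 -0.0947]
side@.03 [-0.0385 -0.0876]
side@.03 [ 0.0588 -0.1579]
scene@.03 [ 0.0172 -0.0712]
scene@.03 [-0.0559 -0.1524]
scene@.03 [ 0.0512 -0.0954]
[ 0.538522   -0.12952138  0.03145901] [-0.00030308 -0.10584846] [0.56503079 0.08815688 0.41724783]
```

TCP is at z 31.5 mm over the trailing half with no contact, so the lid isn't standing proud. I'll press 1–2 mm more to find its top, on the trailing half.

step_arm:
  plan:
    - [[0, 0.001, 0, 0, 0, 0, 0], [0, 0.002, 0, 0, 0, 0, 0], [0, 0.003, 0, 0, 0, 0, 0], [0, 0.003, 0, 0, 0, 0, 0], [0, 0.003, 0, 0, 0, 0, 0]]

```text
t: 13.75
eef_pos: [0.5382, -0.1294, 0.03]
ee_rot: [1.141, 1.57, -0.187]
wrist_force: [-7.9, 3.2, 17.7]
grip_width: 0.0001
```

step_arm:
  plan:
    - [[0, 0, 0, 0, 0, 0, 0], [0, -0.01, 0, 0, 0, 0, 0], [0, -0.06, 0, 0, 0, 0, 0], [0, -0.11, 0, 0, 0, 0, 0], [0, -0.15, 0, -0.05, 0, 0, 0]]

```text
t: 14.25
eef_pos: [0.531, -0.0949, 0.1739]
ee_rot: [0.852, 1.562, -0.48]
wrist_force: [1.3, 0.7, 0.8]
grip_width: 0.0
```

step_arm:
  plan:
    - [[0, 0, 0, -0.05, 0, 0, 0], [0, 0, 0, -0.1, 0, 0, 0], [0, 0, 0, -0.15, 0, 0, 0], [0, 0, 0, -0.15, 0, 0, 0], [0, 0, 0, -0.15, 0, 0, 0]]

```text
t: 14.75
eef_pos: [0.4923, 0.0549, 0.1692]
ee_rot: [0.972, 1.569, -0.354]
wrist_force: [-0.2, -0.8, -0.2]
grip_width: -0.0001
```

Run:
```python
from h import *
o=np.zeros((600,800,3),np.uint8);i=0
for n in('side','scene'):
    d=shot(n,n+'9.png')
    im=cv2.cvtColor(d['frame'],cv2.COLOR_RGB2BGR); g=proj(d,[*tow((0,-.14)),.03])
    k=6;x0,y0=(g-33).astype(int);c=cv2.resize(im[y0:y0+66,x0:x0+66],(396,396),interpolation=cv2.INTER_CUBIC)
    for cy,col in((-.14,(0,0,255)),(-.148,(255,0,0))):
        q=[proj(d,[*tow((.065*np.cos(t),cy+.065*np.sin(t))),.03]) for t in np.pi/8+np.arange(8)*np.pi/4]
        cv2.polylines(c,[((np.array(q)-[x0,y0]+.5)*k).astype(np.int32)],True,col,1)
    q=[proj(d,[*tow(p),.03]) for p in((-.07,-.072),(.07,-.072),(.07,-.188),(-.07,-.188))]
    cv2.polylines(c,[((np.array(q)-[x0,y0]+.5)*k).astype(np.int32)],True,(0,255,0),1)
    o[:396,400*i:400*i+396]=c;i+=1
cv2.imwrite('pics/o9.png',o[:400])
```

```text
(no output)
```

View pics/o9.png

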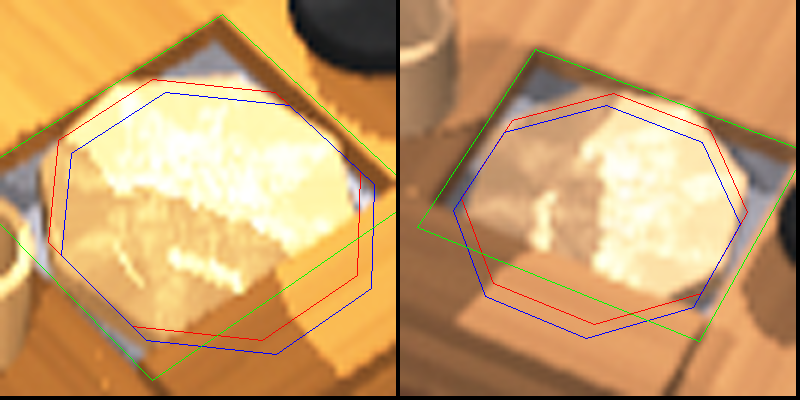

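```bash
python3 -c "
from h import *
print(finish_job(),read_state()['t'])"
```

```text
the job is handed in; nothing more can be done
the job is handed in; nothing more can be done
```

I tipped the lid over hollow side down and slid it with closed or slightly open fingers: first across to the well's centre line, then along the board, over the edge and under the lip. Its trailing edge dropped in by itself. I handed the job in at about 15 s with the arm well clear.

**Checks that passed:**
- **Flush with the board:** a light press (about 18 N) on the lid's trailing half stopped with the fingertips at z = 30 mm, level with the board's top. The plain face is therefore about 18 mm above the well's floor at that point.
- **Lying in the well:** in both last views the whole lid is inside the well's outline, with its leading edge under the lip. It sits about 5 mm towards the +y side of centre, inside the 16 mm allowed.
- **Gentle handling:** wrist force stayed at a few newtons during the sliding in every reading taken.
- **Other utensils:** the lid rest and incense box look unmoved, and I went nowhere near the others.

**Check that failed:** I tried to work out the lid's height by matching its corners between two views. I had matched the wrong corners, so I discarded those numbers and relied on the press and the outline pictures. I did not measure the tilt directly.

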